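# Gauge the sink hole of a leaning candle and set the doser

### The job

Measure how deep the hole in the leaning candle is: take the depth gauge from the empty jar, put its rod into the hole with the wooden bridge lying flat on the candle's face, and push the rod down until it bottoms. Leave the gauge standing there with the rod on the bottom, and turn the sunken dial of the wax doser to the depth measured, without disturbing the other things on the counter.

Things in the scene. Friction and masses are not known exactly. Their poses are not given: they have to be found in the camera images.
- gauge: Depth gauge, loose, about 180 g: a light wooden bridge bar 110 x 46 x 14 mm with a steel rod sliding at right angles through its middle. At the start the bridge lies across the rim of the empty jar, rod upright. Origin: centre of the bridge's underside; x along the bar, y across it, z up along the rod to its grip. The rod is stiff in the bridge (about 4 N of sliding friction, either way), so it stays where it is left and carries the bridge when lifted by its grip.
- rod (a joint): How far the rod has been pushed down through the bridge, 0 to 0.075 m. The rod end stands (0.020 + value) m below the bridge's underside, so with the bridge flat on a face and the rod bottomed the hole's depth is 0.020 + value. At the start between 0 and 0.012.
- rod_tip (a point): Lower end of the rod: a round steel bar 10 mm in diameter, with dark rings every 10 mm from its lower end (170 mm long over all with its grip).
- rod_grip (a point): Centre of the grip at the rod's top: a square steel bar 16 x 16 mm, 45 mm long along the rod, faces square to the bridge's x and y. It is 147.5 mm above the rod's end and moves with the rod.
- jar: Empty glass jar, fixed, 80 mm in diameter at the rim, 90 mm high, open at the top; origin centre of its underside, z up. It carries the gauge at the start and may change sides with the doser.
- candle: Square cream pillar candle 100 x 100 x 110 mm, fixed in a wooden cradle, leaning 25 degrees from vertical: its top face looks up and towards the robot side. Origin: centre of its underside; z along the candle towards its top face.
- bore_mouth (a point): Centre of the mouth of the candle's blind hole, in the middle of its top face (110 mm along the candle's z). The hole is round, 16 mm in diameter, runs along -z of this frame (same axes as the candle), and is 48 to 80 mm deep: its depth is different each time and is not known beforehand. The hard floor is flat.
- doser: Wax doser, fixed: a white box 150 x 150 x 90 mm with a round well, 76 mm in diameter and 40 mm deep, in the middle of its top. Origin: centre of its underside, z up. Six dark tick marks 15 degrees apart stand round the far (+x of the box) side of the well's rim; seen from above, clockwise, they mean 30, 40, 50, 60, 70 and 80 mm (the first and the last tick are thicker; 30 lies 37.5 degrees to the left, +y, of the box's x axis).
- dial_grip (a point): Centre of the sunken dial's grip bar, on its vertical turning axis, 71 mm above the counter. The grey bar is 44 mm long, 14 mm wide and 26 mm high, from 58 to 84 mm above the counter; the well's floor is at 50 mm and the rim at 90 mm. x of this frame runs along the bar to its pointer (a narrow nose and a white line).
- dial (a joint): Turn of the dial, clockwise from above, 0 to 1.44 rad: 0 points to the 30 mm tick, and 0.2618 rad (15 degrees) is 10 mm, so value = (depth in mm - 30) x 0.02618. It turns stiffly (0.05 N m) and stays where it is left; at the start between 0 and 0.2.
- poured_jar: Glass jar, 84 mm across and 115 mm high, of dark wax; bystander, leave alone. Origin centre of underside.
- poured_tumbler: Glass tumbler, 76 mm across and 130 mm high, of dark wax; bystander, leave alone. Origin centre of underside.
- lid: Black jar lid, 88 mm across, 15 mm high, lying on the counter; bystander, leave alone. Origin centre of underside.
- stir_stick: Flat wooden stick 150 x 12 x 5 mm, lying; bystander, leave alone. Origin centre of underside.
- carton: Small cardboard box 120 x 80 x 45 mm; bystander, leave alone. Origin centre of underside.
- plate_gun: Paper plate 180 mm across with a glue gun on it, about 45 mm high; bystander, leave alone. Origin centre of underside.
Things that resemble listed ones, but are neither listed nor needed, are in the scene too. What is shaped like the doser but purple or yellow is not meant.

How it is judged:
On the way, in this order (a step that is already met when the one before it is completed fails the run):
1. the gauge's bridge lies flat on the candle's face and its rod stands on the bottom of the hole (z of gauge in the frame of bore_mouth below 0.003 m and distance between gauge and bore_mouth below 0.007 m and angle between the z axis of gauge and the z axis of bore_mouth, either way round below 0.08 rad and distance between rod_tip and bore_floor_c0 below 0.0075 m), for 0.2 s.
2. the dial points to the depth measured, the rod still on the bottom (all of step 1 and ((z of rod_tip in the frame of bore_mouth between -0.049 and -0.046 m and value of joint dial between 0.31416 and 0.60214 rad) or (z of rod_tip in the frame of bore_mouth between -0.052 and -0.049 m and value of joint dial between 0.3927 and 0.68068 rad) or (z of rod_tip in the frame of bore_mouth between -0.055 and -0.052 m and value of joint dial between 0.47124 and 0.75922 rad) or (z of rod_tip in the frame of bore_mouth between -0.058 and -0.055 m and value of joint dial between 0.54978 and 0.83776 rad) or (z of rod_tip in the frame of bore_mouth between -0.061 and -0.058 m and value of joint dial between 0.62832 and 0.9163 rad) or (z of rod_tip in the frame of bore_mouth between -0.064 and -0.061 m and value of joint dial between 0.70686 and 0.99484 rad) or (z of rod_tip in the frame of bore_mouth between -0.067 and -0.064 m and value of joint dial between 0.7854 and 1.07338 rad) or (z of rod_tip in the frame of bore_mouth between -0.07 and -0.067 m and value of joint dial between 0.86394 and 1.15192 rad) or (z of rod_tip in the frame of bore_mouth between -0.073 and -0.07 m and value of joint dial between 0.94248 and 1.23046 rad) or (z of rod_tip in the frame of bore_mouth between -0.076 and -0.073 m and value of joint dial between 1.02102 and 1.309 rad) or (z of rod_tip in the frame of bore_mouth between -0.079 and -0.076 m and value of joint dial between 1.09956 and 1.38754 rad) or (z of rod_tip in the frame of bore_mouth between -0.082 and -0.079 m and value of joint dial between 1.1781 and 1.46608 rad))), for 0.2 s.
At the end, for the whole second after the job is handed in: The gauge stands at rest, released, on the leaning candle: the bridge's underside within 3 mm of the face, within 7 mm of the mouth's centre and square to it within 0.08 rad, the rod's end within about 2 mm of the hole's floor; the dial, at rest, points to the hole's depth within 4 mm (0.105 rad) (all of step 2 and linear speed of gauge below 0.02 m/s and velocity of joint dial between -0.05 and 0.05 rad/s); the robot touches nothing.
It fails at once if one of the other things on the counter (poured jar, poured tumbler, jar lid, stir stick, carton, plate with glue gun) is pushed more than 40 mm away (distance of any of poured_jar, poured_tumbler, lid, stir_stick, carton, plate_gun from where it was at the start of the episode above 0.04 m).
It also fails if it takes over 61 s, if anything falls off the work surface, if the arm or the gripper's body presses on something with over 40 N, if the wrist force passes 120 N, or if a joint passes its speed limit or range.

### The arm

A 6-joint arm with a two-finger parallel gripper is mounted at the origin on the work surface. World frame = base frame: x ahead of the robot, y to its left, z up, the work surface at z = 0. Lengths are in m, angles in rad, forces in N, time in s.
With the tool pointing down it reaches from about 0.35 to 0.775 m from the base axis. Payload 5.5 kg.
Tool frame: the origin (TCP) lies midway between the tips of the shut fingers; the grasp point (between the pads) lies grip_point_offset behind it (grip_point_offset is the distance from the TCP to the grasp point, in m); z points along the fingers, y is the direction in which the jaws open and shut (so a half turn about z gives the same grasp; the last joint's range is limited). The gripper opens to 85 mm and grips with 20 to 120 N. Pads are 22 mm wide; open, the fingers measure 114 mm over their backs; the gripper's body (76 mm by 85 mm) begins 54 mm behind the grasp point. The pads swing forward as they close: fully open they stand 13 mm farther back than shut.
Start: joints at [0.962, 0.313, 0.046, 1.304, 0, 1.431], TCP at [0.26, 0.513, 0.205] pointing down, gripper open.
Joint ranges: [-2.76, 2.76], [-0.86, 1.69], [-1.03, 1.26], [-2.2, 2.34], [-1.47, 1.5], [-3.14, 3.14]. Speed limits (rad/s): [2.57, 2.57, 3.14, 3.14, 3.14, 3.14].

### API

Orientations are given as a unit quaternion [w, x, y, z].
In Python, from workcell import * gives the robot as it stands.
- The arm moves only by the tool send_rows, never from a script. Its argument "series" is one flat list of numbers, 7 for each row, row after row: the shift along the tool's x, y, z in cm, then the turn, a rotation vector about the tool's x, y, z in degrees, then the opening, from 0 (shut) to 1 (fully open). A call has 1 to 10 rows; each row is the pose to reach, as a shift and turn from the pose commanded when the call began, along the tool's axes at that moment; what a row does not reach only later rows make up. A row lasts 1/12 s, in which the tool goes at most 41.7 mm and 7.16 degrees, less where a joint would pass 70% of its speed; a pose out of reach is approached as far as the arm can. A call with a gripper value outside its range is refused whole. The fingers move at their own pace and stop on an object; "newtons" is the grip in N (left out, the last holds). Time passes only in rows, so rows that repeat a pose let the fingers close. It gives the time, the measured TCP pose, the force and the opening at its end, in the units of the state.
- get_state(): the state, without advancing time (a new reading comes with each control period).
- read_camera(name): name is "scene" or "top"; returns the picture (400x640x3 uint8, blue, green, red); there is no depth.
- camera_info(name): a dict with "K" (3x3 intrinsics, pixels), "D" ([k1, k2, p1, p2, k3] as OpenCV has them; the pictures are not rectified), "xyz" and "attitude" of the camera in the world. Camera axes: x right, y down, z forward; pixel columns grow to the right and rows downward; lengths in m; the calibration is good to about 2 mm. A picture is of the moment at which its call begins. camera_info takes no time and is no camera call.
- hand_in(): hands the job in, once; it reports no verdict.
Trained networks look in the newest picture that a camera, given by its name, has taken for a name from the list of things; names that differ only in an ending like _2 or _b are one class to them, and where a whole thing is asked for, a point or a joint stands for the part that bears it (a point fixed in the world has none). Each returns a list of dicts, best first, with "p" (0 to 1); they miss things now and then, are a little off and sometimes report something else, mostly with a low value. They report only what shows in the picture. A call takes as long as a camera call. They do not tell look-alikes from the thing itself.
- silhouettes(camera, label): "pixels" (400x640 bool, what is visible of it) and "box" ([left, top, width, height] in pixels, round what is visible of it).
The state is a dict: "clock": time; "joint_pos": joint angles; "qvel": joint speeds; "tau": joint torques, N m; "tcp_pos": TCP position; "orientation": TCP orientation; "wrist_force": force on the tool from outside, world axes, zero at the start; "ft_torque": the same for the moment, N m; "finger_gap": finger opening in m.
Only numpy, scipy, OpenCV 4.12 (cv2) and the standard library are available. Lean on these libraries where they do the work, as an engineer would, in place of code of your own. Each camera call takes 0.05 s, during which the arm holds its last target. There are 200 camera calls.

## Working session

There is one attempt and no reset: what is moved stays moved. The work goes in short steps, Python scripts to look and compute and a tool call to move; the robot and the scene stay as the last step left them, time stands still between calls to the robot, and variables do not carry over. Pictures are saved under pics/ and viewed, about 8 in all and at most 12, crops included, and the job is handed in when it is done.

Besides the shell and the picture viewer there is one more tool, called by a JSON object that holds its "method" and its "body", one argument or row to a line. send_rows: Moves the arm, as the interface text tells. Its arguments: {"type":"object","properties":{"series":{"type":"array"},"newtons":{"type":"number"}},"required":["series"]}

```bash
ls; mkdir -p pics; python3 - <<'E'
from workcell import *
import cv2
s=get_state(); print(s)
try: print(grip_point_offset)
except Exception as e: print(e)
for n in("scene","top"):
    print(n,camera_info(n)); cv2.imwrite(f"pics/{n}0.png",read_camera(n))
E
```

```text
pics
{'clock': 0.0, 'joint_pos': array([ 9.62417926e-01,  3.14004805e-01,  4.49908075e-02,  1.30362074e+00,
       -4.64203483e-05,  1.43121749e+00]), 'qvel': array([-0.0005622 ,  0.00163679, -0.00088523,  0.00047291,  0.00068966,
        0.00208994]), 'tau': array([ 8.01135975e-04, -4.80631113e+01,  2.98531866e+01,  1.93210097e-02,
       -3.29824725e-04, -8.18784144e-06]), 'tcp_pos': array([0.25947953, 0.51249035, 0.20391126]), 'orientation': array([-3.14200639e-04,  2.32259103e-01,  9.72653517e-01, -8.64151896e-04]), 'wrist_force': array([ 0.2706684 ,  0.35944032, -0.57292958]), 'ft_torque': array([-0.02157081,  0.02161687, -0.06717284]), 'finger_gap': 0.08529504065746854}
0.0187
scene {'K': array([[472.03080607,   0.        , 310.34395981],
       [  0.        , 472.03080607, 200.26560083],
       [  0.        ,   0.        ,   1.        ]]), 'D': array([-0.02288291,  0.        ,  0.        ,  0.        ,  0.        ]), 'xyz': array([1.39987439, 0.24354744, 1.34003699]), 'attitude': array([-0.19806366,  0.55806316,  0.7603062 , -0.26696588])}
top {'K': array([[390.7372795 ,   0.        , 321.71047112],
       [  0.        , 390.7372795 , 194.40846284],
       [  0.        ,   0.        ,   1.        ]]), 'D': array([-0.04653267,  0.        ,  0.        ,  0.        ,  0.        ]), 'xyz': array([ 0.334726  , -0.00361997,  1.34849045]), 'attitude': array([ 0.04986005, -0.70144091,  0.70882267, -0.05536286])}
```

View pics/scene0.png

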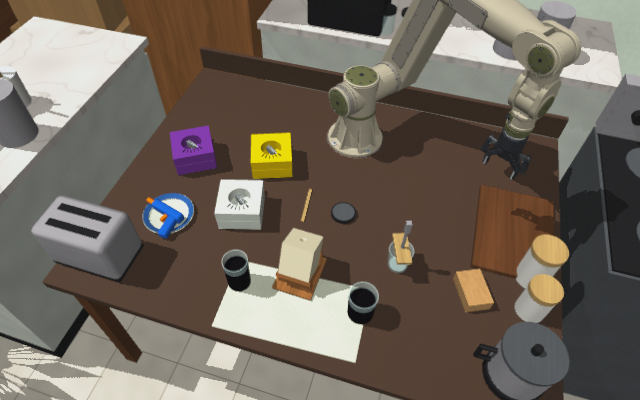

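View pics/top0.png

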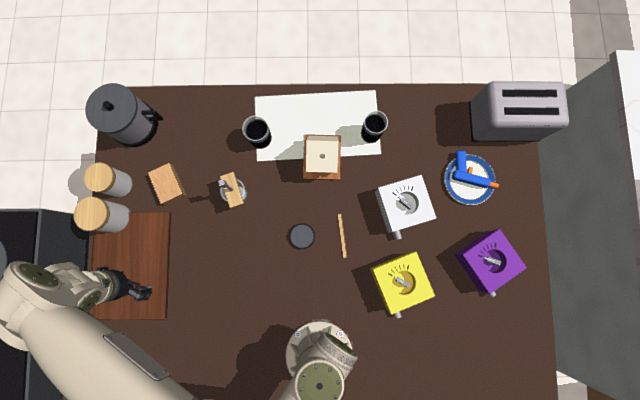

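The pictures show the gauge on its jar at top (232,190) and scene (402,248). The candle is at top (322,156) and scene (300,255), and the white doser is at top (405,203) and scene (240,204). Next I'll get masks and enlarged crops.

```bash
cat > h.py <<'E'
from workcell import *
import numpy as np, cv2
from scipy.spatial.transform import Rotation as R
def rot(q): return R.from_quat([q[1],q[2],q[3],q[0]])
CI={n:camera_info(n) for n in("scene","top")}
def proj(n,P):
    c=CI[n]; M=rot(c["attitude"]).as_matrix().T; P=np.atleast_2d(np.asarray(P,float))
    return cv2.projectPoints(P,cv2.Rodrigues(M)[0],-M@c["xyz"],c["K"],np.array(c["D"]))[0][:,0]
def ray(n,uv):
    c=CI[n]; u=cv2.undistortPoints(np.array(uv,float).reshape(-1,1,2),c["K"],np.array(c["D"]))[:,0]
    return c["xyz"],np.c_[u,np.ones(len(u))]@rot(c["attitude"]).as_matrix().T
def onz(n,uv,z):
    o,d=ray(n,uv); return o+d*((z-o[2])/d[:,2])[:,None]
E
python3 - <<'E'
from h import *
im={n:read_camera(n) for n in CI}
def crop(n,x,y,w=66,h=72,s=4): return cv2.resize(im[n][y:y+h,x:x+w],None,fx=s,fy=s,interpolation=cv2.INTER_CUBIC)
a=np.hstack([crop("top",200,155),crop("top",290,120),crop("top",372,167)])
b=np.hstack([crop("scene",375,208),crop("scene",270,222,66,78)[:288],crop("scene",208,170)])
cv2.imwrite("pics/c1.png",np.vstack([a,b]))
np.savez("m.npz",**im)
out={}
for n in CI:
  for l in("gauge","candle","doser","jar"):
    for k,r in enumerate(silhouettes(n,l)[:4]):
        ys,xs=np.nonzero(r["pixels"]); print(n,l,round(r["p"],2),r["box"],xs.mean().round(1),ys.mean().round(1),len(xs)); out[f"{n}_{l}_{k}"]=r["pixels"]
np.savez("sil.npz",**out)
E
```

```text
scene gauge 0.71 [395.0, 220.0, 19.2, 43.0] 402.3 245.5 539
scene gauge 0.21 [401.8, 221.9, 11.0, 25.9] 405.9 233.9 177
scene candle 0.91 [278.7, 228.9, 43.4, 52.9] 299.9 254.7 1787
scene doser 0.87 [250.2, 130.8, 43.4, 48.4] 271.2 155.5 1733
scene doser 0.83 [212.1, 178.6, 51.8, 52.3] 239.6 204.5 2272
scene doser 0.83 [170.7, 125.8, 46.8, 50.1] 192.4 150.1 1792
scene jar 0.8 [389.6, 241.9, 24.7, 33.2] 396.5 259.8 317
top gauge 0.57 [220.5, 172.3, 21.3, 37.1] 230.8 189.8 531
top candle 0.65 [303.8, 134.9, 38.1, 38.9] 321.5 154.0 1214
top doser 0.95 [378.3, 175.4, 59.9, 64.2] 404.6 204.0 2349
top doser 0.59 [455.0, 232.3, 71.5, 65.7] 490.0 261.7 2664
top doser 0.57 [372.9, 254.4, 61.8, 64.3] 401.7 282.7 2456
top jar 0.63 [218.6, 179.2, 30.6, 17.2] 235.9 192.0 135
```

View pics/c1.png

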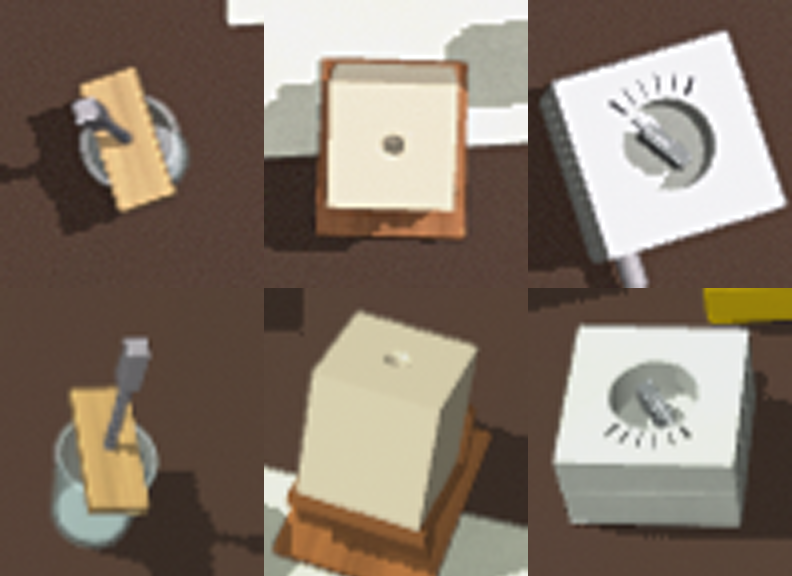

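```bash
cat > fit.py <<'E'
from h import *
from scipy.optimize import least_squares
def px(L,mx,my,ox,oy): return (np.array(L,float)-[mx,my]+.5)/4-.5+[ox,oy]
TO=[(1,1),(1,-1),(-1,-1),(-1,1)]; SO=[(-1,-1),(-1,1),(1,1),(1,-1)]
def fit(model,p0,T,S):
    f=lambda p:np.r_[(proj("top",model(p,TO,"top"))-T).ravel(),(proj("scene",model(p,SO,"scene"))-S).ravel()]
    r=least_squares(f,p0,loss="soft_l1"); e=f(r.x).reshape(-1,2)
    print(r.x.round(4)); print(e.round(1).tolist()); return r.x
def rz(a): return R.from_euler("z",a).as_matrix()
def gauge(p,O,n):
    C=np.array([(a*.055,b*.023,.104) for a,b in O]+[(0,0,.24-p[3])]); return C@rz(p[2]).T+[p[0],p[1],0]
def doser(p,O,n):
    C=np.array([(a*.075,b*.075,.09) for a,b in O]); return C@rz(p[2]).T+[p[0],p[1],0]
def candle(p,O,n):
    C=np.array([(a*.05,b*.05,0) for a,b in O]+[(0,0,0)]); return C@(rz(p[2])@R.from_euler("y",-25,degrees=True).as_matrix()).T+[p[0],p[1],p[3]]
if __name__=="__main__":
  g=fit(gauge,[.5,.27,.3,.005],px([(80,85),(134,67),(175,191),(122,212),(86,103)],0,0,200,155),px([(70,390),(118,388),(149,510),(87,511),(136,341)],0,288,375,208))
  d=fit(doser,[.3,-.27,.3],px([(554,83),(727,31),(786,205),(608,258)],528,0,372,167),px([(581,325),(749,329),(741,468),(556,463)],528,288,208,170))
  c=fit(candle,[.5,0,0,.15],px([(329,83),(461,83),(455,209),(328,207),(394,145)],264,0,290,120),px([(359,312),(477,348),(440,408),(312,374),(397,360)],264,288,270,222))
E
python3 fit.py
```

```text
[ 0.5431  0.2767  0.341  -0.0027]
[[-0.0, -0.5], [-0.1, -0.8], [0.3, -0.3], [-0.0, -0.7], [-0.2, 0.4], [-0.7, -0.2], [1.6, -0.1], [-0.2, -1.0], [0.3, -0.7], [0.0, -0.0]]
[ 0.494  -0.2905  0.2804]
[[-0.5, -0.1], [-0.7, 0.1], [-0.6, 0.0], [0.2, 0.2], [-0.2, 0.3], [0.2, 0.1], [-1.7, -0.7], [-0.4, -0.3]]
[ 0.6366 -0.0155 -0.0295  0.1489]
[[0.2, -0.3], [-0.7, 0.3], [-0.2, 0.0], [0.2, -0.1], [-0.3, 0.3], [-0.7, 0.0], [-0.0, -0.4], [-0.1, 0.6], [0.0, -0.3], [-0.1, -0.1]]
```

```bash
cat >> h.py <<'E'
def Rt(head,tilt=0,yaw=0):
    "tool pointing down, tool y at heading (deg); then leaned by tilt deg like the candle with yaw"
    a=np.deg2rad(head); y=np.array([np.cos(a),np.sin(a),0]); z=np.array([0,0,-1.]); 
    M=np.c_[np.cross(y,z),y,z]; W=R.from_euler("z",yaw,degrees=True)
    return (W*R.from_euler("y",-tilt,degrees=True)*W.inv()).as_matrix()@M
def plan(p,M,s=None):
    s=s or get_state(); R0=rot(s["orientation"]).as_matrix()
    return (R0.T@(np.array(p)-s["tcp_pos"])*100).round(2),np.rad2deg(R.from_matrix(R0.T@M).as_rotvec()).round(2)
def st():
    s=get_state(); print(round(s["clock"],2),s["tcp_pos"].round(4),"z",rot(s["orientation"]).as_matrix()[:,2].round(3),"y",rot(s["orientation"]).as_matrix()[:,1].round(3),"F",s["wrist_force"].round(2),"gap",round(s["finger_gap"],4)); return s
E
python3 -c "
from h import *
st();print(plan([.543,.277,.29],Rt(19.5)))"
```

```text
0.6 [0.2598 0.513  0.2048] z [ 0.  0. -1.] y [0.452 0.892 0.   ] F [ 0.18  0.6  -0.16] gap 0.0854
(array([-35.93,  -8.26,  -8.52]), array([ 1.000e-02, -0.000e+00,  4.364e+01]))
```

{"method": "send_rows", "body": {
  "series": [-2.5,-0.6,-2.5,0,0,3,1,-6,-1.4,-5,0,0,8,1,-10,-2.3,-7.5,0,0,13,1,-14,-3.2,-8.5,0,0,18,1,-18,-4.1,-8.5,0,0,23,1,-22,-5.1,-8.5,0,0,28,1,-26,-6,-8.5,0,0,33,1,-30,-6.9,-8.5,0,0,38,1,-33.5,-7.7,-8.5,0,0,42,1,-35.9,-8.3,-8.5,0,0,43.6,1]
}}

```text
clock: 1.43
tcp_pos: [0.5455, 0.2737, 0.2895]
orientation: [0.001, 0.579, 0.815, 0.0]
wrist_force: [0.5, 0.6, -1.0]
finger_gap: 0.0854
```

{"method": "send_rows", "body": {
  "series": [0,0,0,0,0,0,1,0,0,0,0,0,0,1]
}}

```text
clock: 1.6
tcp_pos: [0.5436, 0.2754, 0.2892]
orientation: [-0.0, 0.578, 0.816, -0.0]
wrist_force: [0.6, -0.4, 0.7]
finger_gap: 0.0852
```

```bash
python3 - <<'E'
from h import *
s=st(); print(plan([.543,.277,.198],Rt(19.5)))
im={n:read_camera(n) for n in CI}
# expected TCP/finger positions vs picture: overlay grip & tcp
for n in im:
    g=proj(n,[[.543,.277,.24],[.543,.277,.195],s["tcp_pos"]]).round(1); print(n,g.tolist())
def crop(n,c,s=5,w=32): x,y=int(c[0])-w,int(c[1])-w; print(n,x,y); return cv2.resize(im[n][y:y+2*w,x:x+2*w],None,fx=s,fy=s,interpolation=cv2.INTER_CUBIC)
cv2.imwrite("pics/c2.png",np.hstack([crop(n,proj(n,[[.543,.277,.21]])[0]) for n in("top","scene")]))
E
```

```text
1.6 [0.5436 0.2754 0.2892] z [-0.001  0.    -1.   ] y [ 0.943  0.332 -0.001] F [ 0.6  -0.37  0.7 ] gap 0.0852
(array([0.17, 0.01, 9.12]), array([-0.05, -0.02, -0.12]))
scene [[408.6, 221.4], [406.1, 230.4], [410.9, 211.0]]
top [[221.1, 181.0], [224.8, 183.8], [217.3, 177.6]]
top 191 150
scene 374 195
```

View pics/c2.png

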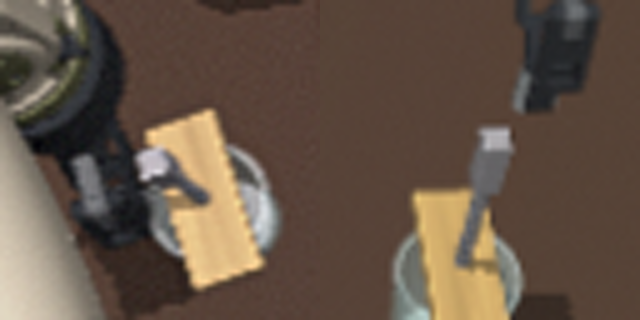

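The grip shows at crop (155,163) in the top view and (492,150) in the scene view, with the open fingers left of and above it. Before descending I'll check where the fingers should project.

```bash
python3 - <<'E'
from h import *
s=get_state(); M=rot(s["orientation"]).as_matrix()
for n,o,dx in(("top",(191,150),0),("scene",(374,195),320)):
    P=[s["tcp_pos"]+M@np.array(v) for v in([0,.05,-.013],[0,-.05,-.013],[.011,.05,-.013],[-.011,.05,-.013],[.011,-.05,-.013],[-.011,-.05,-.013])]
    print(n,((proj(n,P)-o+.5)*5+[dx,0]).round(0).tolist())
E
```

```text
top [[97.0, 55.0], [152.0, 223.0], [78.0, 61.0], [116.0, 48.0], [133.0, 230.0], [172.0, 216.0]]
scene [[530.0, 139.0], [499.0, -3.0], [550.0, 138.0], [510.0, 139.0], [518.0, -3.0], [480.0, -2.0]]
```

{"method": "send_rows", "body": {
  "series": [0.1,0,1.5,0,0,0,1,0.2,0,4,0,0,0,1,0.2,0,6.5,0,0,0,1,0.2,0,8.3,0,0,0,1,0.2,0,9.1,0,0,0,1,0.2,0,9.1,0,0,0,0.9,0.2,0,9.1,0,0,0,0.75,0.2,0,9.1,0,0,0,0.6,0.2,0,9.1,0,0,0,0.5,0.2,0,9.1,0,0,0,0.4],
  "newtons": 60
}}

```text
clock: 2.53
tcp_pos: [0.5426, 0.279, 0.2003]
orientation: [0.001, 0.577, 0.817, 0.001]
wrist_force: [0.2, -0.5, 0.6]
finger_gap: 0.0345
```

```bash
python3 - <<'E'
from h import *
s=st()
im={n:read_camera(n) for n in CI}
for n in im: print(n,proj(n,[[.543,.277,.24],s["tcp_pos"]]).round(1).tolist())
def crop(n,c,s=6,w=32): x,y=int(c[0])-w,int(c[1])-w; print(n,x,y); return cv2.resize(im[n][y:y+2*w,x:x+2*w],None,fx=s,fy=s,interpolation=cv2.INTER_CUBIC)
cv2.imwrite("pics/c3.png",np.hstack([crop(n,proj(n,[[.543,.277,.21]])[0]) for n in("top","scene")]))
E
```

```text
2.53 [0.5426 0.279  0.2003] z [ 0.002  0.001 -1.   ] y [0.942 0.335 0.003] F [ 0.22 -0.53  0.57] gap 0.0345
scene [[408.6, 221.4], [407.1, 229.4]]
top [[221.1, 181.0], [223.7, 183.6]]
top 191 150
scene 374 195
```

View pics/c3.png

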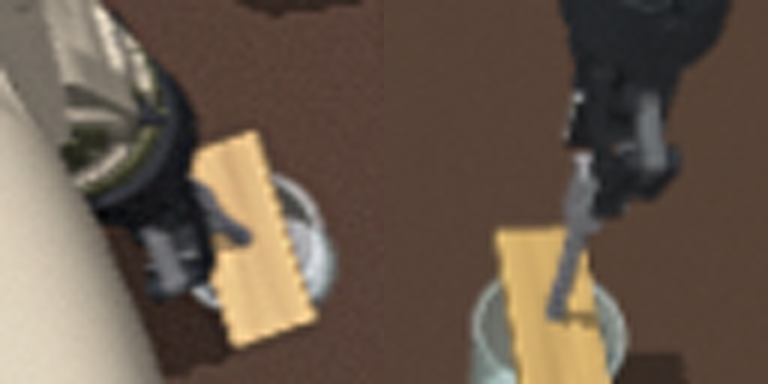

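```bash
python3 - <<'E'
from h import *
s=get_state(); M=rot(s["orientation"]).as_matrix(); im={n:read_camera(n) for n in CI}
rows=[]
for n in("top","scene"):
    o=proj(n,[[.543,.277,.21]])[0].astype(int)-32-np.array([8,8]); k=5
    c=cv2.resize(im[n][o[1]:o[1]+76,o[0]:o[0]+76],None,fx=k,fy=k,interpolation=cv2.INTER_CUBIC)
    d=c.copy(); f=lambda P:((proj(n,[s["tcp_pos"]+M@np.array(p) for p in P])-o+.5)*k).astype(np.int32)
    for sg in(1,-1):
        for y in(.017,.0315):
            cv2.polylines(d,[f([[.011,sg*y,-.008],[-.011,sg*y,-.008],[-.011,sg*y,-.05],[.011,sg*y,-.05]])],True,(0,255,0) if sg>0 else (0,0,255),1)
    cv2.polylines(d,[f([[0,0,0],[0,0,-.2]])],False,(255,255,0),1)
    rows.append(np.hstack([c,d]))
cv2.imwrite("pics/c4.png",cv2.resize(np.vstack(rows),(600,600)))
E
```

```text
(no output)
```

View pics/c4.png

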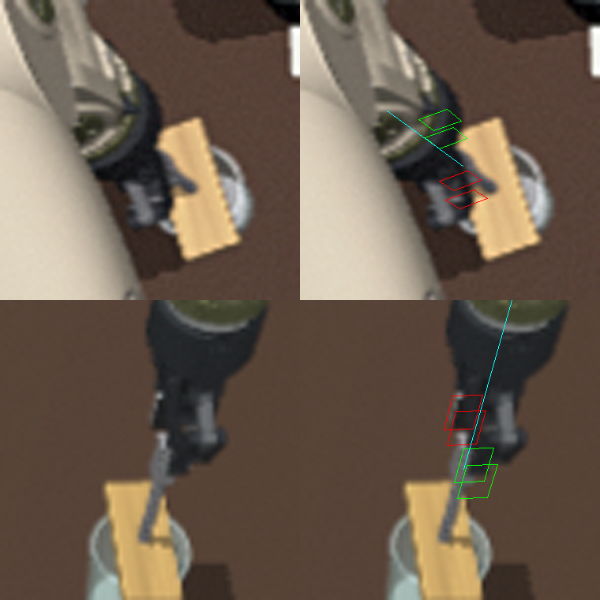

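```bash
python3 - <<'E'
from h import *
im={n:read_camera(n) for n in CI}
def crop(n,x,y,w,h,k): 
    c=cv2.resize(im[n][y:y+h,x:x+w],None,fx=k,fy=k,interpolation=cv2.INTER_LANCZOS4); return (255*(c/255.)**.5).astype(np.uint8)
cv2.imwrite("pics/c5.png",np.hstack([crop("scene",388,180,40,60,10),crop("top",195,160,40,60,10)]))
E
```

```text
(no output)
```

View pics/c5.png

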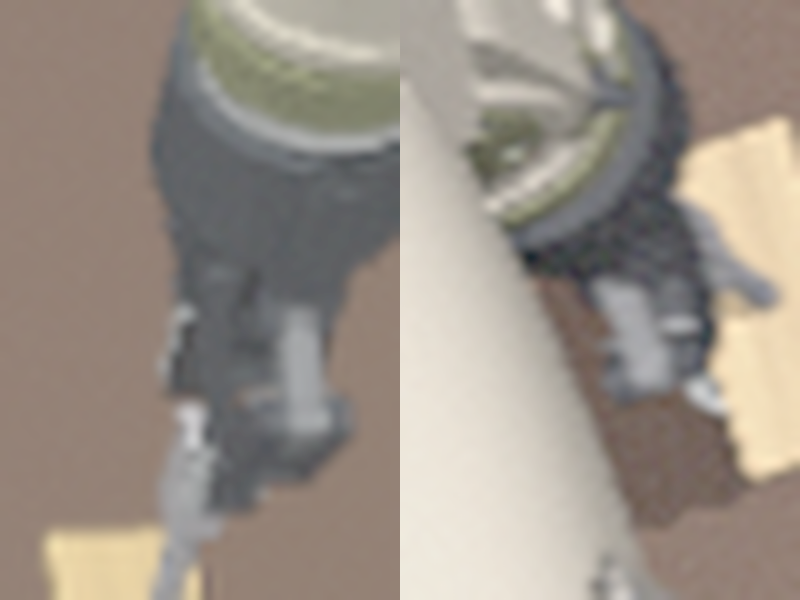

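```bash
python3 - <<'E'
from h import *
s=st(); M=rot(s["orientation"]).as_matrix(); T=s["tcp_pos"]
for z in(0,-.007,-.013): print(z,proj("scene",[T+M@np.array([x,y,z]) for y in(.017,.03) for x in(-.011,.011)]).round(1).tolist())
print(proj("scene",[[.543,.277,.24],[.543,.277,.195]]).round(1))
print("jac per cm x,y,z",(proj("scene",T+np.vstack([np.eye(3)*.01]))-proj("scene",T)).round(2).tolist(),(proj("top",T+np.eye(3)*.01)-proj("top",T)).round(2).tolist())
E
```

```text
2.83 [0.542  0.2786 0.199 ] z [ 0.  0. -1.] y [0.942 0.334 0.   ] F [ 0.02  0.12 -0.22] gap 0.0338
0 [[404.2, 234.3], [411.6, 234.1], [404.9, 238.0], [412.3, 237.7]]
-0.007 [[404.5, 232.9], [412.0, 232.7], [405.3, 236.6], [412.7, 236.4]]
-0.013 [[404.9, 231.8], [412.3, 231.5], [405.6, 235.4], [413.1, 235.2]]
[[408.6 221.4]
 [406.1 230.4]]
jac per cm x,y,z [[-0.6, 2.64], [3.35, 0.83], [0.55, -1.97]] [[0.09, -3.29], [-3.33, 0.03], [-0.81, -0.59]]
```

{"method": "send_rows", "body": {
  "series": [0,0,0,0,0,0,0.3,0,0,0,0,0,0,0.25,0,0,0,0,0,0,0.2,0,0,0,0,0,0,0.15,0,0,0,0,0,0,0.1,0,0,0,0,0,0,0.05,0,0,0,0,0,0,0.05]
}}

```text
clock: 3.42
tcp_pos: [0.5418, 0.2786, 0.199]
orientation: [0.0, 0.577, 0.817, 0.0]
wrist_force: [-1.0, -1.0, 2.0]
finger_gap: 0.0143
```

```bash
python3 - <<'E'
from h import *
st()
im={n:read_camera(n) for n in CI}
def crop(n,x,y,w,h,k): 
    c=cv2.resize(im[n][y:y+h,x:x+w],None,fx=k,fy=k,interpolation=cv2.INTER_LANCZOS4); return (255*(c/255.)**.5).astype(np.uint8)
cv2.imwrite("pics/c6.png",np.hstack([crop("scene",388,190,40,60,10),crop("top",195,160,40,60,10)]))
E
```

```text
3.42 [0.5418 0.2786 0.199 ] z [ 0.  0. -1.] y [0.942 0.335 0.   ] F [-0.98 -1.03  2.02] gap 0.0143
```

The gap stopped at 14 mm with the command at 4 mm, so the bar seems held. I'll lift 6 cm and look.

{"method": "send_rows", "body": {
  "series": [0,0,0,0,0,0,0,0,0,-0.5,0,0,0,0,0,0,-1.5,0,0,0,0,0,0,-3,0,0,0,0,0,0,-5,0,0,0,0,0,0,-7.5,0,0,0,0,0,0,-9.5,0,0,0,0,0,0,-10,0,0,0,0,0,0,-10,0,0,0,0],
  "newtons": 80
}}

```text
clock: 4.27
tcp_pos: [0.543, 0.2791, 0.301]
orientation: [0.001, 0.577, 0.817, 0.002]
wrist_force: [0.3, 0.5, -2.1]
finger_gap: 0.013
```

```bash
python3 - <<'E'
from h import *
st()
im={n:read_camera(n) for n in CI}
def crop(n,x,y,w,h,k): 
    c=cv2.resize(im[n][y:y+h,x:x+w],None,fx=k,fy=k,interpolation=cv2.INTER_LANCZOS4); return (255*(c/255.)**.6).astype(np.uint8)
cv2.imwrite("pics/c6.png",np.hstack([crop("scene",375,185,64,96,6),crop("top",190,140,64,96,6)]))
E
```

```text
4.27 [0.543  0.2791 0.301 ] z [ 0.004  0.002 -1.   ] y [0.942 0.334 0.004] F [ 0.26  0.48 -2.14] gap 0.013
```

View pics/c6.png

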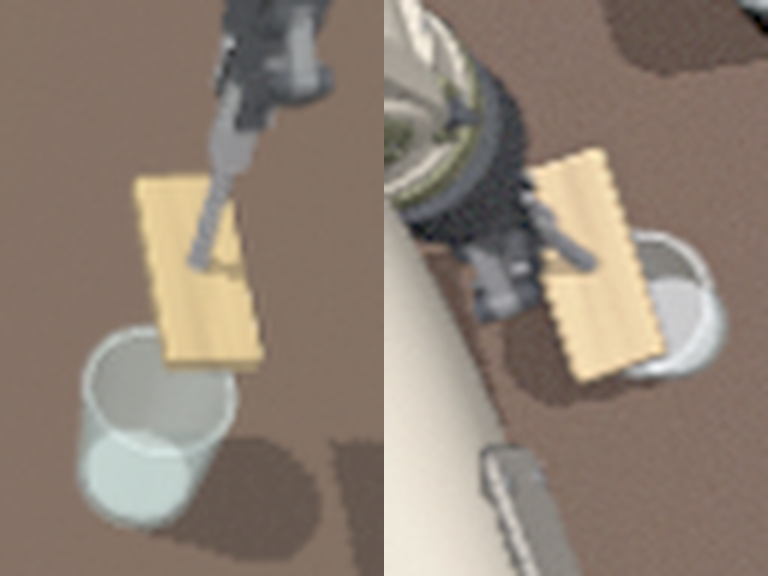

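```bash
python3 - <<'E'
from fit import *
def px6(L,mx,ox,oy): return (np.array(L,float)-[mx,0]+.5)/6-.5+[ox,oy]
T=px6([(531,168),(603,149),(664,354),(581,383),(590,267)],384,190,140); S=px6([(135,180),(207,178),(262,358),(165,360),(200,267)],0,375,185)
def m(p,O,n):
    C=np.array([(a*.055,b*.023,.014) for a,b in O]+[(0,0,.014)]); return R.from_euler("ZYX",[p[3],p[4],p[5]]).apply(C)+p[:3]
p=fit(m,[.543,.277,.19,.34,0,0],T,S)
m2=lambda q,O,n:m([*q,0,0],O,n)
q=fit(m2,[.543,.277,.19,.34],T,S)
s=st(); M=rot(s["orientation"]).as_matrix()
for v in(p,q): print("gauge in tool",(M.T@(np.array(v[:3])-s["tcp_pos"])).round(4))
# grip lower end (distance above underside = .105-v)
for n,u in(("scene",px6([(228,172)],0,375,185)),("top",px6([(541,210)],384,190,140))):
    for h in(.095,.1,.105): print(n,h,proj(n,[q[:3]+[0,0,h]]).round(1),u.round(1))
E
```

```text
[ 0.5424  0.2779  0.1868  0.3208 -0.0198 -0.0174]
[[-2.8, 1.5], [-0.2, -0.3], [0.5, -0.1], [-0.4, 0.1], [0.0, -0.4], [-0.5, -0.1], [2.6, 0.2], [-0.7, 0.1], [-0.3, -0.1], [-1.1, -0.0]]
[0.5421 0.2781 0.1868 0.3233]
[[-2.8, 1.6], [-0.2, -0.2], [0.5, -0.1], [-0.5, 0.1], [0.0, -0.4], [-0.5, -0.2], [2.6, -0.1], [-0.7, 0.3], [-0.4, 0.2], [-1.1, -0.0]]
4.37 [0.5419 0.2786 0.2979] z [-0.001 -0.    -1.   ] y [ 0.942  0.334 -0.001] F [-0.21 -0.68 -2.42] gap 0.0126
gauge in tool [-0.0008  0.0004  0.1111]
gauge in tool [-6.000e-04  1.000e-04  1.111e-01]
scene 0.095 [[411.5 212.5]] [[412.6 213.2]]
scene 0.1 [[411.8 211.4]] [[412.6 213.2]]
scene 0.105 [[412.1 210.3]] [[412.6 213.2]]
top 0.095 [[217.  178.6]] [[215.8 174.6]]
top 0.1 [[216.5 178.3]] [[215.8 174.6]]
top 0.105 [[216.  177.9]] [[215.8 174.6]]
```

Picture 8 shows the gauge lifted clear of the jar. The fit puts it centred in the tool to within 1 mm. Next I'll move over the candle, leaning with it, and touch its face beside the hole as a depth reference.

```bash
cat >> h.py <<'E'
MOUTH=np.array([.6366,-.0155,.1489]); CR=(R.from_euler("z",-.0295)*R.from_euler("y",-25,degrees=True)).as_matrix()
def tcp_for(cx,cy,h): return MOUTH+CR@np.array([cx,cy,h])   # TCP in the bore_mouth frame
def cst(): 
    s=st(); print("TCP in bore frame mm",(CR.T@(s["tcp_pos"]-MOUTH)*1000).round(1)); F=CR.T@s["wrist_force"]; print("F candle",F.round(2)); return s
MC=Rt(-1.7,25,-1.7)
E
python3 - <<'E'
from h import *
s=cst(); p,r=plan(tcp_for(0,.025,.165),MC); print(p,r)
print(tcp_for(0,.025,.165))
R0=rot(s["orientation"]); 
for f in(.15,.3,.5,.7,.85,1): print(f,(p*f).round(1),(r*f).round(1))
E
```

```text
4.37 [0.5419 0.2786 0.2979] z [-0.001 -0.    -1.   ] y [ 0.942  0.334 -0.001] F [-0.21 -0.68 -2.42] gap 0.0126
TCP in bore frame mm [-30.7 291.2 178.7]
F candle [-1.19 -0.69 -2.12]
[-26.03  -6.5   -0.05] [-24.76  -4.63  20.9 ]
[0.56763572 0.01154592 0.29844078]
0.15 [-3.9 -1.  -0. ] [-3.7 -0.7  3.1]
0.3 [-7.8 -2.  -0. ] [-7.4 -1.4  6.3]
0.5 [-13.   -3.2  -0. ] [-12.4  -2.3  10.4]
0.7 [-18.2  -4.6  -0. ] [-17.3  -3.2  14.6]
0.85 [-22.1  -5.5  -0. ] [-21.   -3.9  17.8]
1 [-26.   -6.5  -0. ] [-24.8  -4.6  20.9]
```

{"method": "send_rows", "body": {
  "series": [-1.5,-0.4,-2,-1.2,-0.2,1,0,-4,-1,-4,-3.7,-0.7,3.1,0,-7.8,-2,-5,-7.4,-1.4,6.3,0,-11.5,-2.9,-5,-11,-2,9.2,0,-15,-3.8,-5,-14.5,-2.7,12.2,0,-18.5,-4.6,-4,-18,-3.4,15.2,0,-22,-5.5,-2.5,-21,-3.9,17.8,0,-24.5,-6.1,-1,-23.5,-4.4,19.8,0,-26,-6.5,0,-24.8,-4.6,20.9,0,-26,-6.5,0,-24.8,-4.6,20.9,0]
}}

```text
clock: 5.2
tcp_pos: [0.5632, 0.0095, 0.2925]
orientation: [0.153, 0.703, 0.679, 0.148]
wrist_force: [-0.1, 0.5, -3.1]
finger_gap: 0.013
```

{"method": "send_rows", "body": {
  "series": [0,0,0,0,0,0,0,0,0,0,0,0,0,0,0,0,0,0,0,0,0]
}}

```text
clock: 5.45
tcp_pos: [0.5683, 0.0127, 0.2994]
orientation: [0.155, 0.7, 0.68, 0.152]
wrist_force: [0.2, -0.0, -1.5]
finger_gap: 0.0131
```

```bash
python3 - <<'E'
from h import *
s=cst(); print(plan(tcp_for(0,.025,.165),MC)); print(plan(tcp_for(0,0,.165),MC)[0])
im={n:read_camera(n) for n in CI}
for n in im: print(proj(n,[MOUTH]).round(1))
def crop(n,x,y,w,h,k): return cv2.resize(im[n][y:y+h,x:x+w],None,fx=k,fy=k,interpolation=cv2.INTER_LANCZOS4)
cv2.imwrite("pics/c7.png",np.hstack([crop("scene",262,180,80,110,5),crop("top",280,110,80,110,5)]))
E
```

```text
5.45 [0.5683 0.0127 0.2994] z [ 0.424 -0.011 -0.906] y [ 0.905 -0.026  0.424] F [ 0.24 -0.01 -1.55] gap 0.0131
TCP in bore frame mm [  1.   26.2 165.6]
F candle [-0.44 -0.   -1.5 ]
(array([-0.12, -0.1 ,  0.06]), array([ 0.1 , -0.1 ,  0.06]))
[-2.62 -0.1   0.06]
[[302.7 239.5]]
[[321.8 156.2]]
```

View pics/c7.png

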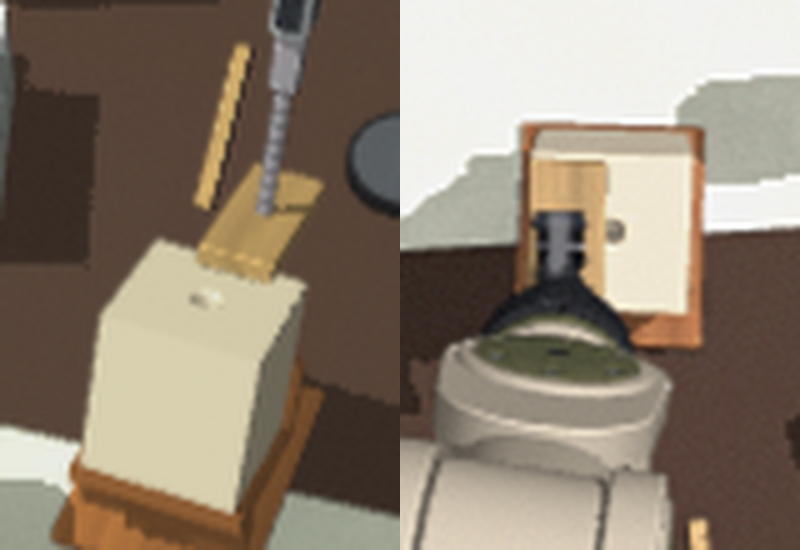

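```bash
python3 - <<'E'
from fit import *
s=get_state(); M=rot(s["orientation"]).as_matrix(); s5=lambda L,mx,ox,oy:(np.array(L,float)-[mx,0]+.5)/5-.5+[ox,oy]
for d in(.109,):
  B=lambda a,b,h=.014: s["tcp_pos"]+M@np.array([-b*.023 if 0 else b*-.023,a*.055,d-h])
  P=[B(-1,-1),B(-1,1),B(1,1),B(1,-1),B(0,0)]; pr=proj("scene",P); ob=s5([(258,163),(323,182),(271,262),(200,243),(266,211)],0,262,180)
  print(pr.round(1).tolist()); print((ob-pr).round(1).tolist())
  P=[B(1,1),B(1,-1)]; pr=proj("top",P); ob=s5([(530,163),(607,163)],400,280,110); print((ob-pr).round(1).tolist())
E
```

```text
[[326.6, 216.1], [312.3, 212.1], [301.1, 228.4], [316.4, 232.7], [314.2, 222.0]]
[[-13.4, -3.9], [13.9, 3.9], [14.7, 3.6], [-14.8, -4.5], [0.6, -0.2]]
[[-15.3, 0.4], [15.7, 0.7]]
```

{"method": "send_rows", "body": {
  "series": [0,0,0.5,0,0,0,0,0,0,1.3,0,0,0,0,0,0,2,0,0,0,0,0,0,2.2,0,0,0,0,0,0,2.2,0,0,0,0]
}}

```text
clock: 5.97
tcp_pos: [0.5765, 0.0118, 0.2771]
orientation: [0.154, 0.701, 0.68, 0.151]
wrist_force: [0.7, 0.1, -2.5]
finger_gap: 0.013
```

{"method": "send_rows", "body": {
  "series": [0,0,0.1,0,0,0,0,0,0,0.2,0,0,0,0,0,0,0.2,0,0,0,0]
}}

```text
clock: 6.22
tcp_pos: [0.5779, 0.0115, 0.2771]
orientation: [0.156, 0.7, 0.68, 0.152]
wrist_force: [0.6, 0.2, -1.0]
finger_gap: 0.0131
```

{"method": "send_rows", "body": {
  "series": [0,0,0.1,0,0,0,0,0,0,0.2,0,0,0,0,0,0,0.2,0,0,0,0]
}}

```text
clock: 6.47
tcp_pos: [0.5786, 0.0115, 0.2752]
orientation: [0.156, 0.7, 0.68, 0.152]
wrist_force: [0.2, 0.6, -2.9]
finger_gap: 0.013
```

```bash
python3 -c "
from h import *
cst()"
```

```text
6.47 [0.5786 0.0115 0.2752] z [ 0.424 -0.012 -0.906] y [ 0.905 -0.027  0.424] F [ 0.23  0.61 -2.92] gap 0.013
TCP in bore frame mm [  0.2  25.3 139.3]
F candle [-1.04  0.61 -2.73]
```

{"method": "send_rows", "body": {
  "series": [0,0,0.1,0,0,0,0,0,0,0.2,0,0,0,0,0,0,0.2,0,0,0,0]
}}

```text
clock: 6.72
tcp_pos: [0.5795, 0.0115, 0.2732]
orientation: [0.155, 0.7, 0.68, 0.152]
wrist_force: [0.7, 0.3, -2.1]
finger_gap: 0.0132
```

{"method": "send_rows", "body": {
  "series": [0,0,0.1,0,0,0,0,0,0,0.2,0,0,0,0,0,0,0.2,0,0,0,0]
}}

```text
clock: 6.97
tcp_pos: [0.5805, 0.0115, 0.2718]
orientation: [0.156, 0.7, 0.68, 0.152]
wrist_force: [-0.4, 0.6, -2.4]
finger_gap: 0.0127
```

{"method": "send_rows", "body": {
  "series": [0,0,0.1,0,0,0,0,0,0,0.1,0,0,0,0,0,0,0.1,0,0,0,0]
}}

```text
clock: 7.22
tcp_pos: [0.5812, 0.0115, 0.2719]
orientation: [0.156, 0.7, 0.68, 0.152]
wrist_force: [-4.2, 0.7, 5.2]
finger_gap: 0.0134
```

```bash
python3 -c "
from h import *
cst()"
```

```text
7.22 [0.5812 0.0115 0.2719] z [ 0.426 -0.012 -0.905] y [ 0.904 -0.027  0.426] F [-4.18  0.68  5.21] gap 0.0134
TCP in bore frame mm [  1.1  25.3 135.3]
F candle [-1.6   0.56  6.49]
```

{"method": "send_rows", "body": {
  "series": [0,0,-0.4,0,0,0,0,0,0,-0.8,0,0,0,0,-0.7,0,-0.8,0,0,0,0,-1.7,0,-0.8,0,0,0,0,-2.3,0,-0.8,0,0,0,0,-2.53,0,-0.8,0,0,0,0,-2.53,0,-0.8,0,0,0,0,-2.53,0,-0.8,0,0,0,0]
}}

```text
clock: 7.88
tcp_pos: [0.5765, -0.0142, 0.2777]
orientation: [0.155, 0.701, 0.68, 0.151]
wrist_force: [-0.4, -0.2, -1.9]
finger_gap: 0.013
```

```bash
python3 - <<'E'
from h import *
cst(); print(plan(tcp_for(.001,0,.142),MC))
im={n:read_camera(n) for n in CI}
cst()
def crop(n,x,y,w,h,k): return cv2.resize(im[n][y:y+h,x:x+w],None,fx=k,fy=k,interpolation=cv2.INTER_LANCZOS4)
cv2.imwrite("pics/c8.png",np.hstack([crop("scene",267,190,60,80,6),crop("top",290,120,60,80,6)]))
E
```

```text
7.88 [ 0.5765 -0.0142  0.2777] z [ 0.423 -0.012 -0.906] y [ 0.905 -0.028  0.424] F [-0.42 -0.19 -1.85] gap 0.013
TCP in bore frame mm [ -0.   -0.4 142.1]
F candle [-1.16 -0.21 -1.5 ]
(array([0.04, 0.1 , 0.01]), array([ 0.06, -0.04, -0.07]))
7.98 [ 0.5766 -0.0137  0.2778] z [ 0.424 -0.012 -0.906] y [ 0.905 -0.027  0.424] F [-1.04  0.54 -1.33] gap 0.013
TCP in bore frame mm [  0.   -0.  142.2]
F candle [-1.52  0.51 -0.76]
```

View pics/c8.png

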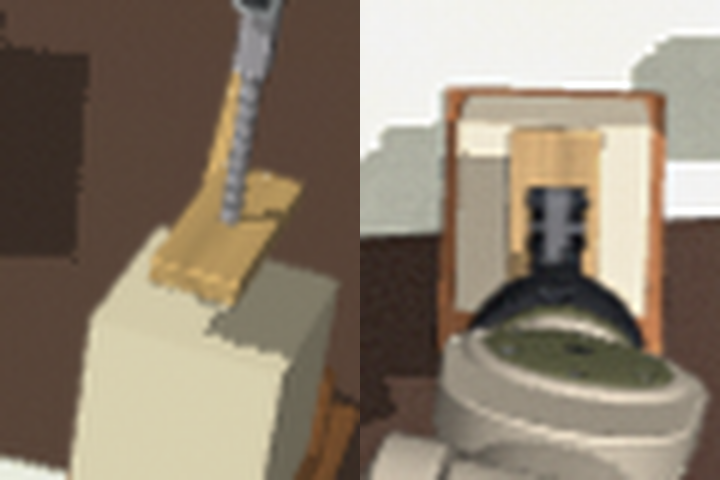

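Views c7 and c8 show the bridge centred over the hole, with its centre at top px x≈322.8 and the face centre at 322.7. I'll insert now.

{"method": "send_rows", "body": {
  "series": [0,0.1,0.3,0,0,0,0,0,0.1,0.5,0,0,0,0,0,0.1,0.7,0,0,0,0,0,0.1,0.8,0,0,0,0,0,0.1,0.9,0,0,0,0,0,0.1,0.9,0,0,0,0]
}}

```text
clock: 8.48
tcp_pos: [0.5813, -0.0137, 0.2698]
orientation: [0.155, 0.7, 0.68, 0.151]
wrist_force: [-0.1, -0.1, -1.9]
finger_gap: 0.0131
```

```bash
python3 -c "
from h import *
cst()"
```

```text
8.48 [ 0.5813 -0.0137  0.2698] z [ 0.423 -0.012 -0.906] y [ 0.906 -0.027  0.423] F [-0.05 -0.13 -1.89] gap 0.0131
TCP in bore frame mm [  0.9   0.2 133. ]
F candle [-0.84 -0.13 -1.69]
```

No contact force 2.3 mm below face level, so the rod is in the hole. I'll continue down.

{"method": "send_rows", "body": {
  "series": [0,0,0.2,0,0,0,0,0,0,0.4,0,0,0,0,0,0,0.6,0,0,0,0,0,0,0.6,0,0,0,0]
}}

```text
clock: 8.82
tcp_pos: [0.5838, -0.0139, 0.2642]
orientation: [0.155, 0.7, 0.68, 0.151]
wrist_force: [-0.3, 0.1, -2.9]
finger_gap: 0.0133
```

{"method": "send_rows", "body": {
  "series": [0,0,0.4,0,0,0,0,0,0,0.8,0,0,0,0,0,0,1.1,0,0,0,0,0,0,1.4,0,0,0,0,0,0,1.4,0,0,0,0]
}}

```text
clock: 9.23
tcp_pos: [0.5896, -0.014, 0.2511]
orientation: [0.155, 0.701, 0.68, 0.151]
wrist_force: [-1.3, -0.7, -2.6]
finger_gap: 0.0131
```

{"method": "send_rows", "body": {
  "series": [0,0,0.2,0,0,0,0,0,0,0.4,0,0,0,0,0,0,0.6,0,0,0,0,0,0,0.8,0,0,0,0,0,0,0.8,0,0,0,0]
}}

```text
clock: 9.65
tcp_pos: [0.5931, -0.0141, 0.2448]
orientation: [0.155, 0.7, 0.68, 0.152]
wrist_force: [-2.7, 0.5, -1.0]
finger_gap: 0.0129
```

```bash
python3 -c "
from h import *
cst()"
```

```text
9.65 [ 0.5931 -0.0141  0.2448] z [ 0.424 -0.012 -0.906] y [ 0.905 -0.027  0.424] F [-2.67  0.49 -0.95] gap 0.0129
TCP in bore frame mm [  1.1   0.2 105.3]
F candle [-2.84  0.41  0.27]
```

{"method": "send_rows", "body": {
  "series": [0,0,0.3,0,0,0,0,0,0,0.6,0,0,0,0,0,0,0.9,0,0,0,0,0,0,1.2,0,0,0,0,0,0,1.5,0,0,0,0,0,0,1.5,0,0,0,0],
  "newtons": 30
}}

```text
clock: 10.15
tcp_pos: [0.5996, -0.0143, 0.2304]
orientation: [0.155, 0.7, 0.68, 0.151]
wrist_force: [-0.4, 0.1, -2.1]
finger_gap: 0.0131
```

{"method": "send_rows", "body": {
  "series": [0,0,0.2,0,0,0,0,0,0,0.2,0,0,0,0]
}}

```text
clock: 10.32
tcp_pos: [0.6004, -0.0143, 0.229]
orientation: [0.155, 0.7, 0.68, 0.151]
wrist_force: [-0.9, 0.6, -1.0]
finger_gap: 0.0129
```

{"method": "send_rows", "body": {
  "series": [0,0,0.2,0,0,0,0,0,0,0.2,0,0,0,0]
}}

```text
clock: 10.48
tcp_pos: [0.6012, -0.0144, 0.2273]
orientation: [0.155, 0.7, 0.68, 0.151]
wrist_force: [-2.2, 0.1, -0.5]
finger_gap: 0.013
```

{"method": "send_rows", "body": {
  "series": [0,0,0.2,0,0,0,0,0,0,0.2,0,0,0,0]
}}

```text
clock: 10.65
tcp_pos: [0.602, -0.0144, 0.2255]
orientation: [0.155, 0.7, 0.68, 0.151]
wrist_force: [-2.5, 0.8, -0.1]
finger_gap: 0.0135
```

```bash
python3 -c "
from h import *
cst()"
```

```text
10.65 [ 0.602  -0.0144  0.2255] z [ 0.423 -0.012 -0.906] y [ 0.905 -0.027  0.424] F [-2.47  0.85 -0.12] gap 0.0135
TCP in bore frame mm [ 1.   0.1 84.1]
F candle [-2.31  0.77  0.94]
```

{"method": "send_rows", "body": {
  "series": [0,0,0.2,0,0,0,0,0,0,0.2,0,0,0,0]
}}

```text
clock: 10.82
tcp_pos: [0.603, -0.0144, 0.2239]
orientation: [0.156, 0.7, 0.68, 0.152]
wrist_force: [-3.2, -0.1, 0.1]
finger_gap: 0.0133
```

{"method": "send_rows", "body": {
  "series": [0,0,0.2,0,0,0,0,0,0,0.2,0,0,0,0]
}}

```text
clock: 10.98
tcp_pos: [0.6049, -0.0147, 0.2246]
orientation: [0.157, 0.7, 0.68, 0.153]
wrist_force: [-7.4, 0.5, 9.6]
finger_gap: 0.013
```

{"method": "send_rows", "body": {
  "series": [0,0,0.2,0,0,0,0,0,0,0.2,0,0,0,0]
}}

```text
clock: 11.15
tcp_pos: [0.6066, -0.0149, 0.2251]
orientation: [0.158, 0.7, 0.679, 0.154]
wrist_force: [-13.4, 0.4, 19.5]
finger_gap: 0.013
```

```bash
python3 -c "
from h import *
for p in([.603,-.0144,.2239],[.6049,-.0147,.2246],[.6066,-.0149,.2251]): print((CR.T@(np.array(p)-MOUTH)*1000).round(1))
cst()"
```

```text
[ 1.2  0.1 82.2]
[ 3.3 -0.1 82. ]
[ 5.  -0.3 81.7]
11.15 [ 0.6066 -0.0149  0.2251] z [ 0.43  -0.013 -0.903] y [ 0.902 -0.027  0.43 ] F [-13.41   0.39  19.55] gap 0.013
TCP in bore frame mm [ 5.  -0.3 81.8]
F candle [-3.900e+00 -1.000e-02  2.339e+01]
```

The rod bottomed at h≈82.1 mm, against 135.4 mm at the face, so the depth is about 53.3 mm and the dial target is 0.61 rad. I'll relax the push, release and retract.

{"method": "send_rows", "body": {
  "series": [0,0,-0.2,0,0,0,0,0,0,-0.35,0,0,0,0,0,0,-0.35,0,0,0,0,0,0,-0.35,0,0,0,0]
}}

```text
clock: 11.48
tcp_pos: [0.6038, -0.0147, 0.2242]
orientation: [0.156, 0.7, 0.68, 0.152]
wrist_force: [-2.8, -0.4, 4.7]
finger_gap: 0.0129
```

{"method": "send_rows", "body": {
  "series": [0,0,0,0,0,0,0.2,0,0,0,0,0,0,0.3,0,0,0,0,0,0,0.5,0,0,0,0,0,0,0.6,0,0,0,0,0,0,0.7,0,0,0,0,0,0,0.7]
}}

```text
clock: 11.98
tcp_pos: [0.6033, -0.0144, 0.2235]
orientation: [0.156, 0.7, 0.68, 0.152]
wrist_force: [-0.6, -0.2, 0.3]
finger_gap: 0.0596
```

{"method": "send_rows", "body": {
  "series": [0,0,-0.7,0,0,0,0.7,0,0,-2,0,0,0,0.7,0,0,-4,0,0,0,0.7,0,0,-6.5,0,0,0,0.7,0,0,-9,0,0,0,0.7,0,0,-10,0,0,0,0.7,0,0,-10,0,0,0,0.7]
}}

```text
clock: 12.57
tcp_pos: [0.5617, -0.0135, 0.3181]
orientation: [0.158, 0.7, 0.679, 0.153]
wrist_force: [0.3, 0.0, -0.0]
finger_gap: 0.06
```

```bash
python3 - <<'E'
from h import *
cst()
p=plan([.494,-.2905,.19],Rt(-36.4-0)); print(p)
E
```

```text
12.57 [ 0.5617 -0.0135  0.3181] z [ 0.429 -0.013 -0.903] y [ 0.903 -0.027  0.429] F [ 0.28  0.02 -0.04] gap 0.06
TCP in bore frame mm [  3.6  -0.2 185. ]
F candle [ 0.24  0.02 -0.15]
(array([-27.88, -10.88,   9.02]), array([24.65, -7.69, 34.13]))
```

```bash
python3 - <<'E'
from h import *
p,r=plan([.494,-.2905,.24],Rt(-39)); print(p,r)
E
```

```text
[-27.88  -8.73   4.5 ] [24.53 -8.27 36.68]
```

{"method": "send_rows", "body": {
  "series": [-2,-0.5,0,1.5,-0.5,2.3,0.6,-5.5,-1.5,0,4.5,-1.5,6.8,0.5,-9.5,-2.7,0.5,8,-2.7,12,0.4,-13.5,-4,1.5,11.5,-3.9,17,0.35,-17.5,-5.3,2.5,15,-5.1,22.5,0.35,-21,-6.5,3.3,18.3,-6.2,27.5,0.35,-24,-7.5,4,21.2,-7.1,31.7,0.35,-26.5,-8.3,4.4,23.5,-7.9,35,0.35,-27.9,-8.7,4.5,24.5,-8.3,36.7,0.35,-27.9,-8.7,4.5,24.5,-8.3,36.7,0.35]
}}

```text
clock: 13.4
tcp_pos: [0.4921, -0.2932, 0.232]
orientation: [-0.004, 0.904, 0.428, -0.004]
wrist_force: [0.3, 0.1, -0.5]
finger_gap: 0.03
```

{"method": "send_rows", "body": {
  "series": [0,0,0,0,0,0,0.35,0,0,0,0,0,0,0.35,0,0,0,0,0,0,0.35]
}}

```text
clock: 13.65
tcp_pos: [0.493, -0.2892, 0.2364]
orientation: [-0.001, 0.902, 0.431, -0.002]
wrist_force: [-0.6, -0.6, 0.6]
finger_gap: 0.0298
```

```bash
python3 - <<'E'
from h import *
st(); print(plan([.494,-.2905,.11],Rt(-39)))
im={n:read_camera(n) for n in CI}
def crop(n,x,y,w,h,k): return cv2.resize(im[n][y:y+h,x:x+w],None,fx=k,fy=k,interpolation=cv2.INTER_LANCZOS4)
def pt(a,h): 
    t=np.deg2rad(a); return [.494+.03*np.cos(t),-.2905+.03*np.sin(t),h]
a=crop("scene",208,170,66,72,5); b=crop("top",372,150,66,72,5)
c=crop("scene",267,185,66,72,5); d=crop("top",290,110,66,72,5)
cv2.imwrite("pics/c9.png",np.vstack([np.hstack([a,b]),np.hstack([c,d])])[:, :][:600*2])
x=cv2.imread("pics/c9.png"); print(x.shape); cv2.imwrite("pics/c9.png",cv2.resize(x,None,fx=.83,fy=.83,interpolation=cv2.INTER_AREA))
E
```

```text
13.65 [ 0.493  -0.2892  0.2364] z [-0.005  0.001 -1.   ] y [ 0.778 -0.628 -0.005] F [-0.64 -0.62  0.56] gap 0.0298
(array([-1.000e-02,  2.200e-01,  1.264e+01]), array([-0.26,  0.16,  0.08]))
(720, 660, 3)
```

View pics/c9.png

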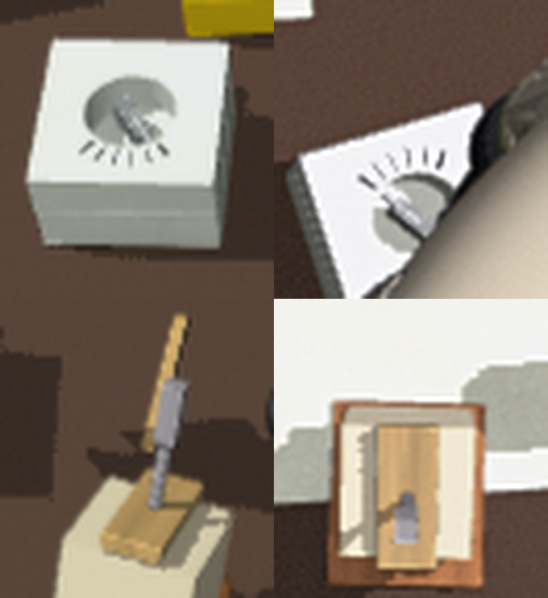

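```bash
python3 - <<'E'
from fit import *
print("well",onz("top",px([(669,143.5)],528,0,372,167),.09).round(4), "scene well",onz("scene",px([(654,398)],528,288,208,170),.09).round(4))
# bar ends in c1 (z .084): 
e=onz("top",px([(618,109),(686,163)],528,0,372,167),.084); d=e[0]-e[1]; print("bar",e.mean(0).round(4),np.rad2deg(np.arctan2(d[1],d[0])).round(1))
k=4.15; f=lambda L,mx,my,ox,oy:(np.array(L,float)-[mx,my]+.5)/k-.5+[ox,oy]
for h in(.111,.117,.123):
    P=[MOUTH+CR@np.array(v) for v in([.055,.023,.014],[.055,-.023,.014],[-.055,-.023,.014],[-.055,.023,.014],[0,0,h],[0,0,h-.045])]
    print(h,(f([(377,424),(440,424),(436,570),(377,568),(405,535),(406,497)],274,299,290,110)-proj("top",P)).round(1).tolist(),(f([(177,381),(168,443)],0,299,267,185)-proj("scene",P[4:])).round(1).tolist())
E
```

```text
well [[ 0.4941 -0.2917  0.09  ]] scene well [[ 0.4986 -0.2893  0.09  ]]
bar [ 0.5012 -0.2793  0.084 ] 50.2
0.111 [[-0.2, 0.5], [0.0, 0.2], [-0.0, 0.6], [0.3, 0.4], [-0.5, 3.0], [-0.3, -3.0]] [[1.5, -3.2], [1.4, -1.5]]
0.117 [[-0.2, 0.5], [0.0, 0.2], [-0.0, 0.6], [0.3, 0.4], [-0.5, 2.6], [-0.3, -3.4]] [[1.2, -1.4], [1.1, 0.2]]
0.123 [[-0.2, 0.5], [0.0, 0.2], [-0.0, 0.6], [0.3, 0.4], [-0.5, 2.2], [-0.3, -3.8]] [[0.9, 0.4], [0.8, 2.0]]
```

{"method": "send_rows", "body": {
  "series": [0,0.1,2,0,0,0,0.35,0,0.2,5,0,0,0,0.35,0,0.2,8.5,0,0,0,0.35,0,0.2,11.5,0,0,0,0.35,0,0.2,13,0,0,0,0.35,0,0.2,13,0,0,0,0.35,0,0.2,13,0,0,0,0.35]
}}

```text
clock: 14.33
tcp_pos: [0.4934, -0.2905, 0.1064]
orientation: [-0.002, 0.902, 0.431, -0.003]
wrist_force: [0.0, -0.8, 0.2]
finger_gap: 0.0299
```

```bash
python3 - <<'E'
from h import *
st(); print(plan([.4945,-.291,.057],Rt(-39)))
E
```

```text
14.33 [ 0.4934 -0.2905  0.1064] z [-0.006  0.001 -1.   ] y [ 0.778 -0.629 -0.006] F [ 0.02 -0.76  0.21] gap 0.0299
(array([0.04, 0.14, 4.94]), array([-0.33,  0.18,  0.04]))
```

{"method": "send_rows", "body": {
  "series": [0,0.1,0.8,0,0,0,0.35,0,0.1,1.8,0,0,0,0.35,0,0.1,2.8,0,0,0,0.35,0,0.1,3.7,0,0,0,0.35,0,0.1,4.5,0,0,0,0.35,0,0.1,4.9,0,0,0,0.35,0,0.1,4.9,0,0,0,0.35]
}}

```text
clock: 14.92
tcp_pos: [0.4933, -0.2915, 0.0557]
orientation: [-0.003, 0.903, 0.43, -0.003]
wrist_force: [-0.6, 0.6, 0.4]
finger_gap: 0.0302
```

{"method": "send_rows", "body": {
  "series": [0,0,0,0,0,0,0.25,0,0,0,0,0,0,0.2,0,0,0,0,0,0,0.15,0,0,0,0,0,0,0.1,0,0,0,0,0,0,0.05,0,0,0,0,0,0,0.05],
  "newtons": 40
}}

```text
clock: 15.42
tcp_pos: [0.4947, -0.2925, 0.0578]
orientation: [-0.001, 0.903, 0.43, -0.002]
wrist_force: [0.5, 1.0, 2.0]
finger_gap: 0.0042
```

```bash
python3 - <<'E'
from h import *
s=st(); print(s["ft_torque"].round(3)); print(plan([.4945,-.291,.057],Rt(-71.4)))
E
```

```text
15.42 [ 0.4947 -0.2925  0.0578] z [-0.005 -0.    -1.   ] y [ 0.777 -0.63  -0.004] F [0.55 0.98 2.04] gap 0.0042
[-0.02  -0.031  0.022]
(array([ 0.11, -0.11,  0.08]), array([-0.15,  0.23, 32.38]))
```

The fingers shut on nothing, so the tips seem to sit higher than the reported TCP. That agrees with picture c8, where nearly the whole grip showed below the fingers. I'll open and feel downward in small steps.

{"method": "send_rows", "body": {
  "series": [0,0,-0.3,0,0,0,0.1,0,0,-0.3,0,0,0,0.35,0,0,-0.3,0,0,0,0.35,0,0,-0.3,0,0,0,0.35,0,0,0,0,0,0,0.35]
}}

```text
clock: 15.83
tcp_pos: [0.4944, -0.2923, 0.0576]
orientation: [-0.001, 0.903, 0.43, -0.002]
wrist_force: [0.5, 0.5, 0.3]
finger_gap: 0.0302
```

{"method": "send_rows", "body": {
  "series": [0,0,0.3,0,0,0,0.35,0,0,0.6,0,0,0,0.35,0,0,0.6,0,0,0,0.35]
}}

```text
clock: 16.08
tcp_pos: [0.4935, -0.2916, 0.0502]
orientation: [-0.002, 0.903, 0.43, -0.003]
wrist_force: [0.4, -0.3, 0.2]
finger_gap: 0.0297
```

```bash
python3 - <<'E'
from h import *
s=st(); im={n:read_camera(n) for n in CI}
M=rot(s["orientation"]).as_matrix(); print(proj("scene",[s["tcp_pos"],s["tcp_pos"]+[0,0,.1]]).round(1).tolist())
o=proj("scene",[s["tcp_pos"]])[0].astype(int)-[40,45]
a=cv2.resize(im["scene"][o[1]:o[1]+75,o[0]:o[0]+80],None,fx=8,fy=8,interpolation=cv2.INTER_LANCZOS4); print(o)
cv2.imwrite("pics/c10.png",(255*(a/255.)**.7).astype(np.uint8))
E
```

```text
16.08 [ 0.4935 -0.2916  0.0502] z [-0.007  0.002 -1.   ] y [ 0.777 -0.63  -0.007] F [ 0.41 -0.28  0.2 ] gap 0.0297
[[240.4, 203.1], [237.0, 184.4]]
[200 158]
```

View pics/c10.png

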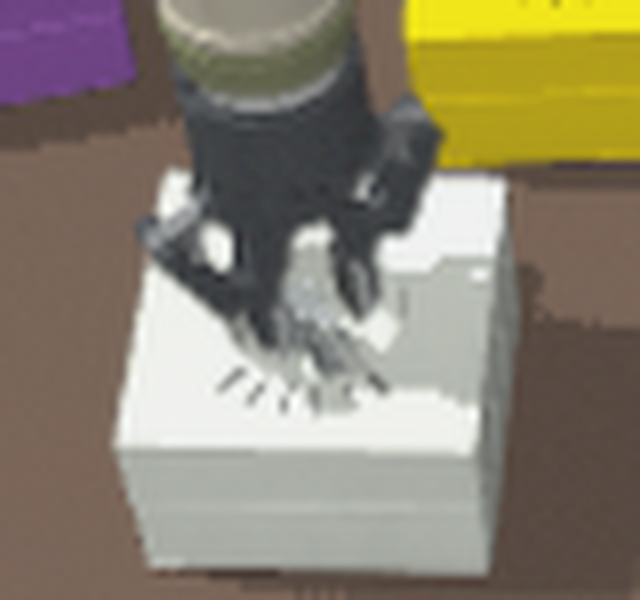

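The last picture shows the finger tips at crop (265,345) and (365,315), about 2 cm above where the reported TCP projects, with the bar below and between them. I'll lower a little further and close.

{"method": "send_rows", "body": {
  "series": [0,0,0.2,0,0,0,0.35,0,0,0.4,0,0,0,0.35,0,0,0.6,0,0,0,0.35,0,0,0.6,0,0,0,0.35]
}}

```text
clock: 16.52
tcp_pos: [0.4938, -0.2919, 0.0447]
orientation: [-0.002, 0.903, 0.43, -0.003]
wrist_force: [0.3, 1.3, 1.0]
finger_gap: 0.0298
```

{"method": "send_rows", "body": {
  "series": [0,0,0,0,0,0,0.25,0,0,0,0,0,0,0.2,0,0,0,0,0,0,0.15,0,0,0,0,0,0,0.1,0,0,0,0,0,0,0.05,0,0,0,0,0,0,0.05]
}}

```text
clock: 17.02
tcp_pos: [0.4935, -0.2917, 0.0454]
orientation: [-0.002, 0.903, 0.43, -0.003]
wrist_force: [-4.2, 2.1, 4.5]
finger_gap: 0.0127
```

```bash
python3 - <<'E'
from h import *
s=st(); print(s["ft_torque"].round(3))
E
```

```text
17.02 [ 0.4935 -0.2917  0.0454] z [-0.007  0.001 -1.   ] y [ 0.777 -0.63  -0.006] F [-4.19  2.1   4.48] gap 0.0127
[ 0.466  0.797 -0.044]
```

{"method": "send_rows", "body": {
  "series": [0,0,-0.1,0,0,0,0,0,0,-0.1,0,0,3,0,0,0,-0.1,0,0,8,0,0,0,-0.1,0,0,13,0,0,0,-0.1,0,0,18,0,0,0,-0.1,0,0,23,0,0,0,-0.1,0,0,28,0,0,0,-0.1,0,0,31,0,0,0,-0.1,0,0,32.4,0,0,0,-0.1,0,0,32.4,0]
}}

```text
clock: 17.85
tcp_pos: [0.4933, -0.2914, 0.0455]
orientation: [-0.002, 0.987, 0.161, -0.004]
wrist_force: [-2.9, 2.0, -1.8]
finger_gap: 0.013
```

{"method": "send_rows", "body": {
  "series": [0,0,0,0,0,0,0,0,0,0,0,0,0,0]
}}

```text
clock: 18.02
tcp_pos: [0.4933, -0.2914, 0.0455]
orientation: [-0.002, 0.987, 0.162, -0.003]
wrist_force: [-4.5, 3.2, -2.9]
finger_gap: 0.0129
```

```bash
python3 - <<'E'
from h import *
s=st(); M=rot(s["orientation"]).as_matrix(); h=np.rad2deg(np.arctan2(M[1,1],M[0,1])); print(h,"dial est",np.deg2rad(16.07+37.5-(h+90)), s["ft_torque"].round(3))
E
```

```text
18.02 [ 0.4933 -0.2914  0.0455] z [-0.007  0.002 -1.   ] y [ 0.32  -0.948 -0.004] F [-4.47  3.19 -2.86] gap 0.0129
-71.3633353897723 dial est 0.6097017212549833 [ 0.553  0.734 -0.053]
```

{"method": "send_rows", "body": {
  "series": [0,0,0,0,0,0,0.2,0,0,0,0,0,0,0.3,0,0,0,0,0,0,0.35,0,0,0,0,0,0,0.35,0,0,0,0,0,0,0.35]
}}

```text
clock: 18.43
tcp_pos: [0.4949, -0.2927, 0.0469]
orientation: [-0.0, 0.987, 0.161, -0.002]
wrist_force: [-0.1, -0.6, -1.3]
finger_gap: 0.0299
```

{"method": "send_rows", "body": {
  "series": [0,0,-0.8,0,0,0,0.35,0,0,-2,0,0,0,0.35,0,0,-4,0,0,0,0.35,0,0,-7,0,0,0,0.35,0,0,-10,0,0,0,0.35,0,0,-13,0,0,0,0.35,0,0,-16,0,0,0,0.35,0,0,-19,0,0,0,0.35,0,0,-21,0,0,0,0.35,0,0,-21,0,0,0,0.35]
}}

```text
clock: 19.27
tcp_pos: [0.4972, -0.2937, 0.2624]
orientation: [0.003, 0.987, 0.161, 0.0]
wrist_force: [0.6, -0.4, 1.6]
finger_gap: 0.0301
```

```bash
python3 - <<'E'
from h import *
s=st(); print(plan([.33,-.16,.27],Rt(-71.4)))
E
```

```text
19.27 [ 0.4972 -0.2937  0.2624] z [ 0.002 -0.005 -1.   ] y [ 0.319 -0.948  0.006] F [ 0.56 -0.4   1.63] gap 0.0301
(array([-11.59, -17.99,  -0.85]), array([ 0.32,  0.01, -0.01]))
```

{"method": "send_rows", "body": {
  "series": [-1.5,-2,0,0,0,0,0.35,-3.5,-5,0,0,0,0,0.35,-5.5,-8.5,0,0,0,0,0.35,-7.7,-12,0,0,0,0,0.35,-9.8,-15,0,0,0,0,0.35,-11,-17,0,0,0,0,0.35,-11.5,-18,0,0,0,0,0.35,-11.5,-18,0,0,0,0,0.35]
}}

```text
clock: 19.93
tcp_pos: [0.3276, -0.1569, 0.2578]
orientation: [-0.001, 0.987, 0.162, -0.002]
wrist_force: [-0.2, -0.4, -0.6]
finger_gap: 0.0296
```

```bash
python3 - <<'E'
from h import *
from scipy.ndimage import map_coordinates
st(); im={n:read_camera(n) for n in CI}; old=np.load("m.npz")
ctr=np.array([.4941,-.291]); 
for n in("top","scene"):
  for l in("dial","dial_grip"):
    for r in silhouettes(n,l)[:4]:
        ys,xs=np.nonzero(r["pixels"]); P=onz(n,np.c_[xs,ys],.084)[:,:2]; w,V=np.linalg.eigh(np.cov(P.T)); print(n,l,round(r["p"],2),r["box"],len(xs),P.mean(0).round(3),np.rad2deg(np.arctan2(V[1,1],V[0,1])).round(1),w.round(6))
# polar template: best rotation between old and new around the dial axis at bar-top height
a=np.deg2rad(np.arange(-180,180,1)); rr=np.arange(.006,.028,.002)
def pol(I,n):
    g=cv2.cvtColor(I,cv2.COLOR_BGR2GRAY).astype(float); X=np.array([[ctr[0]+r*np.cos(t),ctr[1]+r*np.sin(t),.084] for r in rr for t in a]); uv=proj(n,X)
    return map_coordinates(g,[uv[:,1],uv[:,0]],order=1).reshape(len(rr),-1)
for n in("top","scene"):
    A,B=pol(old[n],n),pol(im[n],n); sc=[np.corrcoef(np.roll(A,-k,1).ravel(),B.ravel())[0,1] for k in range(0,90)]; k=np.argsort(sc)[::-1][:4]; print(n,"turn cw deg",k,np.array(sc)[k].round(2))
np.savez("m2.npz",**im)
E
```

```text
19.93 [ 0.3276 -0.1569  0.2578] z [-0.005  0.    -1.   ] y [ 0.319 -0.948 -0.002] F [-0.2  -0.41 -0.64] gap 0.0296
top dial 0.51 [403.4, 195.5, 2.0, 12.5] 69 [ 0.494 -0.288] -162.8 [2.60e-05 1.42e-04]
top dial 0.51 [486.2, 258.8, 10.6, 4.8] 77 [ 0.303 -0.562] 70.6 [2.40e-05 1.77e-04]
scene dial 0.57 [184.2, 138.8, 12.5, 12.8] 75 [ 0.313 -0.562] 60.0 [7.20e-05 2.14e-04]
scene dial 0.41 [267.7, 145.9, 10.6, 6.0] 38 [ 0.25  -0.267] 51.6 [3.30e-05 1.18e-04]
scene dial_grip 0.72 [141.3, 195.8, 54.4, 44.0] 1721 [ 0.633 -0.493] 49.6 [0.001848 0.002047]
scene dial_grip 0.47 [268.5, 144.2, 7.8, 8.8] 36 [ 0.25  -0.267] 47.9 [2.90e-05 1.17e-04]
scene dial_grip 0.42 [236.0, 193.4, 10.4, 12.4] 45 [ 0.502 -0.287] -158.9 [1.90e-05 1.68e-04]
top turn cw deg [31 30 32 29] [0.89 0.89 0.89 0.89]
scene turn cw deg [0 1 2 3] [0.35 0.35 0.34 0.34]
```

The dial bar reads 17–21° heading in both cameras against a target of 18.6°. I'll make a last check on the gauge, then hand in.

```bash
python3 - <<'E'
from h import *
P=[MOUTH+CR@np.array(v) for v in([.055,.023,.014],[.055,-.023,.014],[-.055,-.023,.014],[-.055,.023,.014],[0,0,.117])]
for n in CI:
    q=proj(n,P); print(n,"expect box",np.r_[q.min(0),q.max(0)-q.min(0)].round(1),[ (round(r["p"],2),r["box"]) for r in silhouettes(n,"gauge")[:2]])
hand_in(); print(get_state()["clock"])
E
```

```text
scene expect box [290.2 205.8  25.5  40.7] [(0.56, [290.8, 205.0, 25.7, 42.7]), (0.3, [278.6, 230.1, 43.9, 52.9])]
top expect box [314.1 139.3  15.4  35. ] [(0.44, [334.9, 214.7, 12.3, 45.5]), (0.31, [319.3, 160.2, 0.7, 6.9])]
the job is handed in; nothing more can be done
the job is handed in; nothing more can be done
```

I put the gauge in the candle's hole, pushed the rod down until it bottomed, and let go. I then turned the white doser's dial to the depth I measured, about 53 mm, and handed the job in at about 20 s. No verdict was reported.

**Depth:** I first touched the rod end to the candle's face beside the hole, then bottomed it in the hole. The travel between the two contacts was 53.3 mm, which means a dial value of 0.61 rad.

**Last checks:**
- **Bridge:** after release, the bridge corners in the top picture were within about 0.6 px (2 mm) of lying flat and centred on the mouth. The last scene-camera mask of the gauge matched the expected box to within 2 px.
- **Dial:** its bar read 17–21° from the two cameras against the target of 18.6°. Comparing pictures before and after gave a turn of about 31° against 32.4° commanded. Both are well inside the 6° tolerance.
- **Force:** after release and retreat the wrist force was near zero, so the robot was touching nothing.

**Checks that failed or disagreed:**
- The first close on the dial bar caught nothing, because the finger tips sit about 1–2 cm higher than the reported TCP suggests. I lowered the gripper about 1 cm and the second close held.
- A rough picture reading of the rod grip's height suggested a depth of about 51 mm. I kept the contact value of 53.3 mm.
- The top camera's last gauge mask was on the wrong object, and the scene camera's before-and-after dial comparison was inconclusive. I used neither.
- I did not separately check that the bystanders had not moved. No force or picture suggested that any of them had been touched.

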